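# Load a round bar into the leaf drill jig

### The job

Load the drill jig without gripping or lifting anything: with a fingertip on top of the round bar, roll it (do not drag it or shove it from the side) along the jig's two ways until it drops into the V notches. Then push on the bar's free end to slide it along the notches until it butts against the stop screw, and finally push the open hinged leaf over and press it fully shut above the bar. Leave the other things on the bench where they are.

Things in the scene. Friction and masses are not known exactly. Their poses are not given: they have to be found in the camera images.
- bar: Loose plain aluminium round bar, 40 mm diameter, 150 mm long, 0.4 to 0.65 kg, lying across the jig's two ways. Origin at its centre, on its axis; y runs along the bar, x and z turn with it as it rolls (z up at the start). It rolls easily under a fingertip drawn across its top (advancing half as far as the tip), stops within a few mm when let go and drops into the notches; there about 3 N slides it along y (oiled ways). Its +y end is the free one, its -y end faces the stop.
- jig: Fixed grey drill jig; its frame is used for all offsets here (mm). Origin on the bench under the V notches; x is the loading direction, from the bar's start towards the leaf's hinge; y along the notches; z up. Base plate 12 high, x -192 to 86, y -110 to 76. The bar starts on the ways at x = -140 to -90, axis at z = 60, its -y end 15 to 35 short of the stop screw.
- way (a point): Point at -100, 0, 40 mm of the jig, midway between its two steel ways, level with their tops. The ways, each 16 mm wide, run along the jig's x at y = -45 and 45, to x = 22. Each has a 90 degree V notch, 16 deep and 32 wide at the top, centred at x = 0. A lip at x = -182 stands 8 mm above them, where loading begins.
- seat (a point): Where the bar's centre is when it lies in both notches and butts against the stop screw: 0, -10, 52.3 mm in the jig's frame.
- stop (a point): Tip of the stop screw, 0, -85, 52.3 mm in the jig's frame. The screw is 12 mm thick, lies along y and points to +y; its bracket stands at y = -108 to -96, 34 mm wide, 68 mm high.
- leaf (a joint): Hinge angle of the steel leaf with its drill bush, rad: 0 shut (level, about 2 mm above the bar in the notches), 1.57 upright, 2.1 to 2.4 at the start (leaning back, away from the bar). A stiff friction hinge: the leaf stays where it is left; about 4 N at its edge moves it. It cannot shut over a bar that stands on the ways.
- leaf_hinge (a point): Middle of the leaf's hinge axis: 58, 0, 80 mm in the jig's frame; the axis runs along the jig's y. The hinge block below is at x = 46 to 80, y = -42 to 42, 64 mm high, with a cheek on each side of the leaf to z = 92.
- leaf_edge (a point): Middle of the leaf's free edge, 86 mm from the hinge axis, at half its thickness; moves with the leaf. The leaf is 50 mm wide along y and 8 mm thick; the bush head (22 mm across, 58 mm from the hinge axis) stands 3 mm proud of its outer side, the one turned up when shut and away from the bar when open.
- tape_measure: Yellow tape measure, 40x78x62 mm; leave alone. Origin: centre of its underside at the start.
- try_square: Steel try square lying flat, 105x155x14 mm; leave alone. Origin: centre of its underside at the start.
- cold_chisel: Cold chisel, 18x158x17 mm; leave alone. Origin: centre of its underside at the start.
- bolt_b: Dark steel bolt, 18x52x16 mm; leave alone. Origin: centre of its underside at the start.
- flat_bar: Rusty flat steel bar, 18x105x10 mm; leave alone. Origin: centre of its underside at the start.
Mind the look-alikes: they are no part of the job. Of the things shaped like the bar, the aluminium one is meant.

How it is judged (in metres and radians):
On the way, in this order (a step that is already met when the one before it is completed fails the run):
1. the bar has rolled about half a turn on the ways (angle between bar's own z axis and vertical above 2.3 rad and z of bar in the frame of jig below 0.066 m), for 0.05 s.
2. the bar lies in both V notches, the leaf still open (x of bar in the frame of jig between -0.003 and 0.003 m and z of bar in the frame of jig between 0.049 and 0.0545 m and angle between the y axis of bar and the y axis of jig, either way round below 0.04 rad and value of joint leaf above 1.2 rad), for 0.2 s.
3. the bar's end is against the stop screw, the leaf still open (all of step 2 and y of bar in the frame of jig between -0.0125 and -0.0075 m), for 0.2 s.
At the end, for the whole second after the job is handed in: The bar lies in both V notches (axis within 3 mm of their middle and parallel to them within 0.04 rad), its end within 2.5 mm of the stop screw's tip, at rest, and the leaf is shut to within 0.04 rad (x of bar in the frame of jig between -0.003 and 0.003 m and z of bar in the frame of jig between 0.049 and 0.0545 m and angle between the y axis of bar and the y axis of jig, either way round below 0.04 rad and y of bar in the frame of jig between -0.0125 and -0.0075 m and linear speed of bar below 0.01 m/s and value of joint leaf below 0.04 rad); the robot touches nothing.
It fails at once if the bar is shoved at or below its axis while it stands on the ways, instead of being rolled from above (z of bar in the frame of jig above 0.058 m and contact force between the fingers and bar above 2 N and z of the grasp point in the frame of jig below 0.075 m).
It fails at once if the bar is lifted off the jig (more than 12 mm above the ways) (z of bar in the frame of jig above 0.072 m).
It fails at once if another thing on the bench is moved by more than 20 mm (distance of any of tape_measure, try_square, cold_chisel, bolt_b, flat_bar from where it was at the start of the episode above 0.02 m).
It also fails if it takes over 67 s, if anything falls off the work surface, if the arm or the gripper's body presses on something with over 40 N, if the wrist force passes 120 N, or if a joint passes its speed limit or range.

### The arm

A 6-joint arm with a two-finger parallel gripper is mounted at the origin on a cart in front of the work surface, level with it; the furniture and walls round the work are solid. World frame = base frame: x ahead of the robot, y to its left, z up, the work surface at z = 0. Lengths are in m, angles in degrees, forces in N, time in s.
With the tool pointing down it reaches from about 0.3 to 0.75 m from the base axis. Payload 8.5 kg.
Tool frame: the origin (TCP) lies at the very end of the fingers, on their centre line; the grasp point (between the pads) lies 19 mm behind it; x points along the fingers, y is the direction in which the jaws open and shut, and the axes are right-handed (so a half turn about x gives the same grasp; the last joint's range is limited). The gripper opens to 85 mm and grips with 20 to 120 N. Pads are 22 mm wide; open, the fingers measure 114 mm over their backs; the gripper's body (76 mm by 85 mm) begins 54 mm behind the grasp point. The pads swing forward as they close: fully open they stand 13 mm farther back than shut.
Start: joints at [-81.95, 21.807, 74.336, -0, 83.858, -12.336], TCP at [0.192, -0.516, 0.231] pointing down, gripper open.
Joint ranges: [-178.18, 178.18], [-50.72, 133.34], [12.68, 142.11], [-81.47, 261.47], [9.98, 163.14], [-165.26, 165.26]. Speed limits (degrees/s): [136.94, 136.94, 180, 180, 180, 180].

### API

Orientations are given as a 3x3 rotation matrix whose columns are the frame's x, y, z axes.
In Python, from rig import sensors, cams, env gives the robot as it stands.
- The arm moves only by the shell command python3 -m crank 'ROWS' [FORCE]. ROWS is a JSON object of lists of equal length, an entry for each row: "hand": the closure in counts, from 0 (fully open) to 255 (shut); "translation": the shift along the tool's x, y, z in m, a list of three; "dr": the turn, a rotation vector about the tool's x, y, z in rad, a list of three. A call has 1 to 5 rows; each row is the pose to reach, as a shift and turn from the pose commanded when the call began, along the tool's axes at that moment; what a row does not reach only later rows make up. A row lasts 1/10 s, in which the tool goes at most 50 mm and 8.59 degrees, less where a joint would pass 70% of its speed; a pose out of reach is approached as far as the arm can. A call with a gripper value outside its range is refused whole. The fingers move at their own pace and stop on an object; FORCE is the grip in N (left out, the last holds). Time passes only in rows, so rows that repeat a pose let the fingers close. It gives the time, the measured TCP pose, the force and the opening at its end, in the units of the state.
- sensors.observe(): the state, without advancing time (a new reading comes with each control period).
- cams.get_image(name): name is "side" or "top"; returns (picture, depth): 384x512x3 uint8, blue, green, red; 384x512 float32, m along the optical axis (not along the pixel's ray), 0 where there is no reading.
- cams.calibration(name): a dict with "vertical_fov" (degrees; the focal length in pixels is half the picture's height over the tangent of half this angle, whatever the lens; pixels are square), "cx", "cy" (the principal point, pixels), "extrinsics" (4x4, takes a point from camera to world coordinates). Camera axes: x right, y down, z forward; pixel columns grow to the right and rows downward; lengths in m; the calibration is good to about 2 mm. A picture is of the moment at which its call begins. calibration takes no time and is no camera call.
- env.close_job(): hands the job in, once; it reports no verdict.
The state is a dict: "time_s": time; "q": joint angles; "qvel": joint speeds; "joint_efforts": joint torques, N m; "position": TCP position; "tool_rot": TCP orientation; "ft_force": force on the tool from outside, world axes, zero at the start; "wrist_torque": the same for the moment, N m; "grip_width": finger opening in m.
Only numpy, scipy, OpenCV 4.12 (cv2) and the standard library are available. Lean on these libraries where they do the work, as an engineer would, in place of code of your own. Each camera call takes 0.05 s, during which the arm holds its last target. There are 200 camera calls.

## Working session

There is one attempt and no reset: what is moved stays moved. The work goes in short steps, Python scripts to look and compute and a shell command to move; the robot and the scene stay as the last step left them, time stands still between calls to the robot, and variables do not carry over. Pictures are saved under pics/ and viewed, about 8 in all and at most 12, crops included, and the job is handed in when it is done.

```bash
mkdir -p pics
cat > h.py <<'E'
import numpy as np, cv2
from rig import sensors, cams, env
def snap(n,f=None):
    im,d=cams.get_image(n); im=np.asarray(im); np.savez(f'pics/{f or n}.npz',im=im,d=d); cv2.imwrite(f'pics/{f or n}.png',im); return im,d
def cal(n):
    c=cams.calibration(n); f=192/np.tan(np.radians(c['vertical_fov']/2)); return f,c['cx'],c['cy'],np.array(c['extrinsics'])
def pts(n,d):
    f,cx,cy,E=cal(n); v,u=np.mgrid[:384,:512]; P=np.stack([(u-cx)/f*d,(v-cy)/f*d,d],-1); return P@E[:3,:3].T+E[:3,3]
E
python3 - <<'E'
from h import *
a,d=snap('top'); b,e=snap('side')
for n in('top','side'): print(n,cams.calibration(n))
print(sensors.observe())
E
```

```text
top {'vertical_fov': 54.410453775180756, 'cx': 251.3313138752185, 'cy': 189.5532739319913, 'extrinsics': array([[-0.02081837, -0.99512814,  0.09636686,  0.50122901],
       [-0.99975195,  0.02148374,  0.00587194,  0.02481913],
       [-0.00791366, -0.09622072, -0.99532856,  1.08577924],
       [ 0.        ,  0.        ,  0.        ,  1.        ]])}
side {'vertical_fov': 48.971541947837274, 'cx': 254.22699851315735, 'cy': 191.29190363688048, 'extrinsics': array([[ 0.98911196, -0.02927771,  0.14422328,  0.43600902],
       [-0.14509042, -0.35797778,  0.92238857, -1.07886786],
       [ 0.0246233 , -0.93327098, -0.35832802,  0.50680747],
       [ 0.        ,  0.        ,  0.        ,  1.        ]])}
{'time_s': 0.1, 'q': array([-8.19504177e+01,  2.18362360e+01,  7.43803695e+01, -7.90212768e-04,
        8.38564520e+01, -1.23365149e+01]), 'qvel': array([-0.01344658, -0.10692867, -0.14043201, -0.06567229,  0.00414528,
        0.04894257]), 'joint_efforts': array([ 3.18913560e-03, -4.49221623e+01, -2.31658226e+01, -1.62194860e-04,
        3.65800050e-03, -1.34399576e-05]), 'position': array([ 0.19153943, -0.51528796,  0.23078213]), 'tool_rot': array([[-1.92128822e-04,  3.48345877e-01, -9.37366051e-01],
       [ 1.26061001e-03, -9.37365239e-01, -3.48345834e-01],
       [-9.99999187e-01, -1.24858030e-03, -2.59033420e-04]]), 'ft_force': array([-0.57982458, -0.34224338,  0.66280764]), 'wrist_torque': array([ 0.02374858,  0.0134315 , -0.04302217]), 'grip_width': 0.08519985492204761}
```

View pics/top.png

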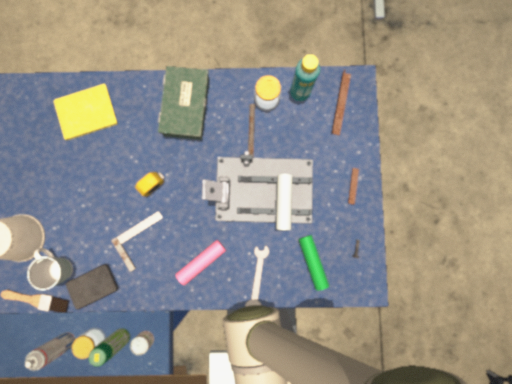

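View pics/side.png

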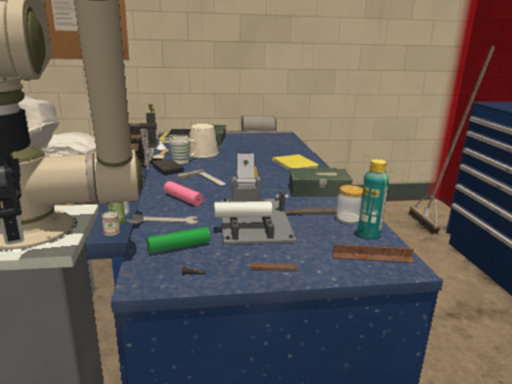

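Top view: the candidates shaped like the bar are the white/silver one on the jig at (284,201), the pink one at (200,262) and the green one at (314,262). Only the silver one lies across the jig's ways. The leaf is at about (213,190), the stop at (247,160), and jig +x points left in the image. I'll confirm this in one crop and fit the jig.

Run:
```python
from h import *
z=np.load('pics/top.npz'); im,d=z['im'],z['d']; P=pts('top',d)
cv2.imwrite('pics/crop1.png',cv2.resize(im[145:240,195:325],None,fx=6,fy=6,interpolation=cv2.INTER_CUBIC))
R=P[145:240,195:325].reshape(-1,3)
pl=R[(abs(R[:,2]-.012)<.005)]
print('plate',len(pl),pl.min(0),pl.max(0),np.median(pl[:,2]))
r=cv2.minAreaRect((pl[:,:2]*1000).astype(np.float32)); print(r)
w=R[(R[:,2]>.034)&(R[:,2]<.046)]; print('ways',len(w),cv2.minAreaRect((w[:,:2]*1000).astype(np.float32)))
b=P[170:235,274:296].reshape(-1,3); b=b[b[:,2]>.06]; print('bar',len(b),b.max(0),cv2.minAreaRect((b[:,:2]*1000).astype(np.float32)))
t=b[b[:,2]>.076]; vx,vy,x0,y0=cv2.fitLine((t[:,:2]).astype(np.float32),cv2.DIST_L2,0,.01,.01).ravel(); print('top line',vx,vy,x0,y0,len(t))
l=P[175:205,200:232].reshape(-1,3); l=l[l[:,2]>.07]; print('leaf',len(l),l.min(0),l.max(0))
for p in l[::12]: print(np.round(p,3),end=' ')
```

```text
plate 4132 [ 0.46890435 -0.14744026  0.00700128] [0.73663715 0.1343682  0.01690776] 0.011660599658444015
((609.9801635742188, -6.6792144775390625), (297.41943359375, 232.4958038330078), 78.66324615478516)
ways 646 ((582.9746704101562, -33.140899658203125), (272.0426940917969, 173.31875610351562), 68.39681243896484)
bar 807 [0.64018966 0.02481913 1.08577924] ((566.9863891601562, -30.007266998291016), (96.82322692871094, 150.1976318359375), 84.61366271972656)
top line 0.99697214 -0.0777595 0.5633802 -0.056467857 449
leaf 575 [0.50122901 0.02481913 0.07182921] [0.63701529 0.15491619 1.08577924]
[0.501 0.025 1.086] [0.633 0.101 0.093] [0.631 0.096 0.088] [0.629 0.091 0.074] [0.625 0.104 0.089] [0.617 0.136 0.138] [0.622 0.098 0.089] [0.616 0.132 0.128] [0.62  0.101 0.087] [0.613 0.129 0.125] [0.617 0.101 0.087] [0.611 0.129 0.126] [0.614 0.101 0.087] [0.608 0.131 0.131] [0.612 0.104 0.086] [0.605 0.134 0.133] [0.609 0.107 0.085] [0.602 0.136 0.135] [0.501 0.025 1.086] [0.599 0.139 0.137] [0.603 0.111 0.096] [0.596 0.14  0.142] [0.6   0.114 0.1  ] [0.593 0.143 0.146] [0.597 0.116 0.103] [0.591 0.144 0.151] [0.594 0.118 0.111] [0.588 0.147 0.151] [0.591 0.121 0.111] [0.586 0.152 0.152] [0.588 0.125 0.117] [0.591 0.097 0.076] [0.585 0.13  0.125] [0.588 0.102 0.086] [0.582 0.134 0.131] [0.585 0.107 0.087] [0.579 0.138 0.14 ] [0.582 0.112 0.093] [0.576 0.142 0.148] [0.579 0.117 0.1  ] [0.573 0.146 0.156] [0.575 0.121 0.11 ] [0.571 0.148 0.147] [0.573 0.121 0.11 ] [0.57  0.128 0.119] [0.572 0.1   0.082] [0.566 0.107 0.089] [0.563 0.096 0.092]
```

View pics/crop1.png

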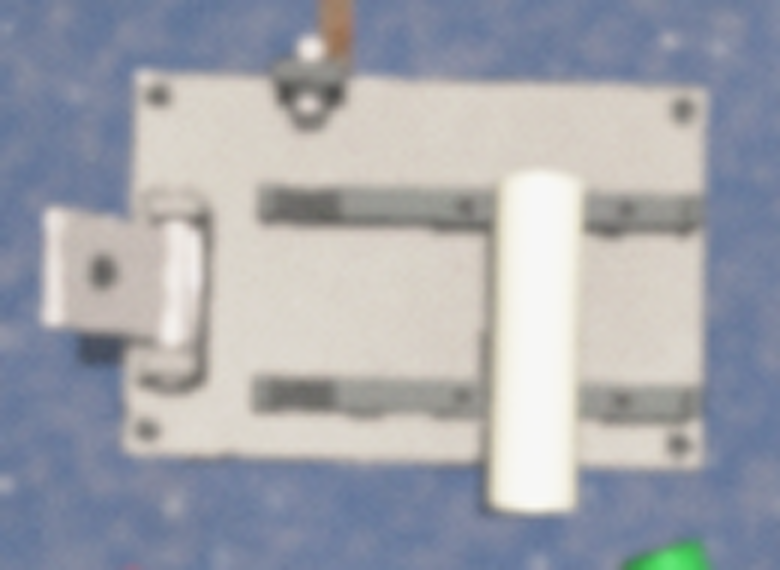

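The crop shows the plain silver bar on the two ways, with ends at crop (540,172) and (532,513). The plate corners are at (137,72), (706,88), (124,453) and (702,467), the stop tip is near (308,124), and the leaf leans out to the left.

```bash
cat >> h.py <<'E'
def ray(n,u,v,z):
    f,cx,cy,E=cal(n); r=E[:3,:3]@np.array([(u-cx)/f,(v-cy)/f,1]); return E[:3,3]+r*(z-E[2,3])/r[2]
E
python3 - <<'E'
from h import *
c=lambda x,y,z: ray('top',195+(x+.5)/6-.5,145+(y+.5)/6-.5,z)
W=np.array([c(137,72,.012),c(706,88,.012),c(124,453,.012),c(702,467,.012)])[:,:2]
J=np.array([[86,-110],[-192,-110],[86,76],[-192,76]])/1e3
Jc,Wc=J.mean(0),W.mean(0); U,S,V=np.linalg.svd((J-Jc).T@(W-Wc)); R=(U@V).T; print('scale',S.sum()/((J-Jc)**2).sum(),R,'det',np.linalg.det(R))
t=Wc-R@Jc; print('origin',t,'res',W-(J@R.T+t))
inv=lambda p:(np.asarray(p)[:2]-t)@R
np.savez('jig.npz',R=R,t=t)
print('stop',inv(c(308,124,.055)),'way end L',inv(c(258,203,.04)),inv(c(252,395,.04)))
for p in [(540,172,.075),(532,513,.075),(498,180,.06),(582,180,.06),(488,505,.06),(577,508,.06)]: print('bar',inv(c(*p)))
for p in [(45,208),(45,322)]:
  for z in(.13,.14,.15): print('edge',z,inv(c(*p,z)))
z=np.load('pics/top.npz'); P=pts('top',z['d']); l=P[178:203,198:232].reshape(-1,3); l=l[(l[:,2]>.08)&(l[:,2]<.2)]
j=np.c_[(l[:,:2]-t)@R,l[:,2]]; 
for lo in np.arange(.04,.14,.01):
  m=(j[:,0]>=lo)&(j[:,0]<lo+.01)&(abs(j[:,1])<.02)
  if m.sum(): print(round(lo,2),m.sum(),np.median(j[m],0))
s=sensors.observe(); print('tcp jig',inv(s['position']))
E
```

```text
scale 0.9913995277254549 [[ 0.04740151 -0.99887592]
 [ 0.99887592  0.04740151]] det 1.0000000000000002
origin [0.59059789 0.04811716] res [[-0.00067997 -0.00081049]
 [-0.0015101   0.00111441]
 [ 0.00071924 -0.00118154]
 [ 0.00147083  0.00087763]]
stop [ 0.00021424 -0.07895601] way end L [ 0.02307869 -0.04324165] [0.02315791 0.04702889]
bar [-0.10642375 -0.05632412]
bar [-0.10562326  0.09792544]
bar [-0.08830261 -0.05425125]
bar [-0.12701565 -0.05523912]
bar [-0.08671516  0.09498562]
bar [-0.1271873   0.09526376]
edge 0.13 [ 0.11026828 -0.02742188]
edge 0.14 [ 0.10882677 -0.02621254]
edge 0.15 [ 0.10738527 -0.02500321]
edge 0.13 [0.10833715 0.0216924 ]
edge 0.14 [0.10691584 0.02238787]
edge 0.15 [0.10549454 0.02308334]
0.05 56 [ 0.05575986 -0.00093444  0.08629099]
0.06 60 [0.06525755 0.00036271 0.09888436]
0.07 74 [0.07488709 0.00058417 0.11537966]
0.08 67 [0.08529013 0.00081873 0.13244485]
0.09 74 [ 0.09457233 -0.00108687  0.14694793]
0.1 35 [0.10317236 0.00239767 0.15281955]
tcp jig [-0.58168778  0.37190363]
```

```bash
cat >> h.py <<'E'
def jp(s=None):
    s=s or sensors.observe(); z=np.load('jig.npz'); R,t=z['R'],z['t']
    J=np.eye(3); J[:2,:2]=R
    p=J.T@(s['position']-np.r_[t,0]); print('t',round(s['time_s'],2),'jig mm',np.round(p*1e3,1),'F',np.round(J.T@s['ft_force'],1),'w',round(s['grip_width'],3))
    T=J.T@s['tool_rot']
    return p,T,s
E
python3 -m crank '{"hand":[255,255,255],"translation":[[0,0,0],[0,0,0],[0,0,0]],"dr":[[0.15,0,0],[0.3,0,0],[0.309,0,0]]}' 40
python3 - <<'E'
from h import *
p,T,s=jp(); print(np.round(T,4)); print('to (-120,10,120):',np.round(T.T@(np.array([-.120,.010,.120])-p),4))
E
```

```text
time_s: 0.4
position: [0.1916, -0.5154, 0.231]
tool_rot: [[-0.0, 0.045, -0.999], [0.001, -0.999, -0.045], [-1.0, -0.001, 0.0]]
ft_force: [-0.7, 0.2, -0.8]
grip_width: 0.0441
t 0.4 jig mm [-581.8  371.9  231. ] F [ 0.2  0.7 -0.8] w 0.044
[[ 7.000e-04 -9.957e-01 -9.240e-02]
 [ 1.000e-04 -9.240e-02  9.957e-01]
 [-1.000e+00 -8.000e-04  1.000e-04]]
to (-120,10,120): [ 0.1113 -0.4263 -0.403 ]
```

```bash
python3 -m crank '{"hand":[255,255,255,255,255],"translation":[[0,-0.03,-0.028],[0,-0.065,-0.061],[0,-0.1,-0.095],[0,-0.135,-0.128],[0,-0.17,-0.161]],"dr":[[0.05,0,0],[0.0925,0,0],[0.0925,0,0],[0.0925,0,0],[0.0925,0,0]]}' >/dev/null
python3 - <<'E'
from h import *
p,T,s=jp(); print(np.round(T,4)); print('to (-120,10,120):',np.round(T.T@(np.array([-.120,.010,.120])-p),4))
E
```

```text
t 0.9 jig mm [-395.8  226.8  231.3] F [-1.3 -0.1 -0.2] w 0.0
[[ 1.0e-04 -1.0e+00 -5.6e-03]
 [ 0.0e+00 -5.6e-03  1.0e+00]
 [-1.0e+00 -1.0e-04  0.0e+00]]
to (-120,10,120): [ 0.1113 -0.2746 -0.2183]
```

```bash
python3 -m crank '{"hand":[255,255,255,255,255],"translation":[[0,-0.035,-0.028],[0,-0.07,-0.056],[0,-0.105,-0.084],[0,-0.14,-0.112],[0,-0.175,-0.14]],"dr":[[0.0,0,0],[0,0,0],[0,0,0],[0,0,0],[0,0,0]]}' >/dev/null
python3 -m crank '{"hand":[255,255,255,255,255],"translation":[[0.02,-0.03,-0.025],[0.06,-0.06,-0.05],[0.1,-0.08,-0.065],[0.1,-0.085,-0.07],[0.1,-0.085,-0.07]],"dr":[[0.0,0,0],[0,0,0],[0,0,0],[0,0,0],[0,0,0]]}' >/dev/null
python3 - <<'E'
from h import *
p,T,s=jp(); print(np.round(T,4)); print('to (-120,10,95):',np.round(T.T@(np.array([-.120,.010,.095])-p),4))
a,d=snap('top','t2'); P=pts('top',d)
cv2.imwrite('pics/t2c.png',cv2.resize(a[145:240,195:325],None,fx=6,fy=6,interpolation=cv2.INTER_CUBIC))
snap('side','s2'); im=cv2.imread('pics/s2.png'); cv2.imwrite('pics/s2c.png',cv2.resize(im[140:250,190:310],None,fx=6,fy=5.4,interpolation=cv2.INTER_CUBIC))
E
```

```text
t 1.9 jig mm [-136.7   17.7  131.2] F [-0.9 -0.2  0.5] w 0.0
[[ 3.0e-04 -1.0e+00 -5.5e-03]
 [ 1.3e-03 -5.5e-03  1.0e+00]
 [-1.0e+00 -3.0e-04  1.3e-03]]
to (-120,10,95): [ 0.0362 -0.0167 -0.0079]
```

View pics/s2c.png

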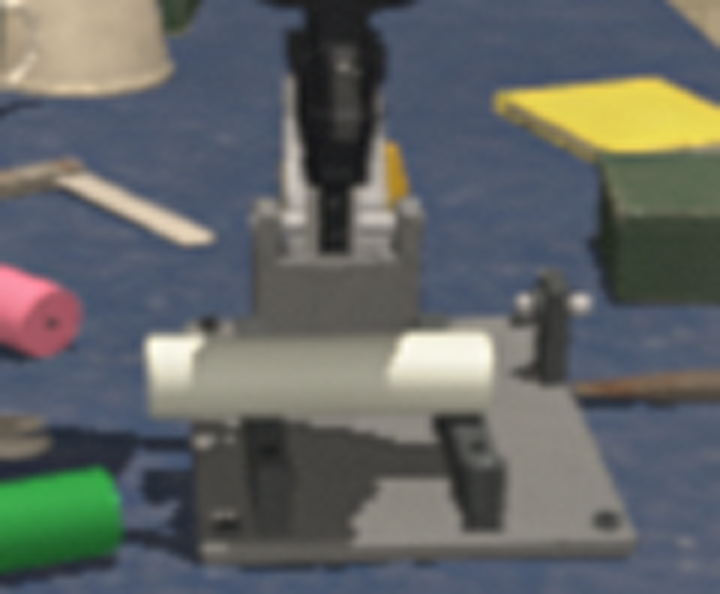

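Side crop: the shut fingertip at (333,248) hangs above the bar, about midway between the ways. The bar spans (148,375) to (492,365). Now I'll go down over its rear upper side.

```bash
python3 -m crank '{"hand":[255,255,255],"translation":[[0.02,-0.017,-0.008],[0.036,-0.017,-0.008],[0.036,-0.017,-0.008]],"dr":[[0.0,0,0],[0,0,0],[0,0,0]]}' >/dev/null
python3 -c "from h import *;jp()"
python3 -m crank '{"hand":[255,255,255,255,255],"translation":[[0.003,0,0],[0.006,0,0],[0.009,0,0],[0.011,0,0],[0.011,0,0]],"dr":[[0.0,0,0],[0,0,0],[0,0,0],[0,0,0],[0,0,0]]}' >/dev/null
python3 -c "from h import *;jp()"
```

```text
t 2.3 jig mm [-121.1   10.6   95.5] F [-1.2  0.3  0.6] w -0.0
t 2.8 jig mm [-120.2   10.1   84.2] F [ 0.3 -0.9  0.7] w -0.0
```

```bash
for i in 1 2; do python3 -m crank '{"hand":[255,255],"translation":[[0.001,0,0],[0.002,0,0]],"dr":[[0,0,0],[0,0,0]]}' >/dev/null
python3 -c "from h import *;jp()"; done
```

```text
t 3.0 jig mm [-120.2   10.    82.4] F [ 0.  -0.4 -0.6] w -0.0
t 3.2 jig mm [-120.2   10.    80.3] F [-0.3 -0.1  0.3] w -0.0
```

```bash
for i in 1 2 3; do python3 -m crank '{"hand":[255,255],"translation":[[0.001,0,0],[0.001,0,0]],"dr":[[0,0,0],[0,0,0]]}' >/dev/null
python3 -c "from h import *;jp()"; done
```

```text
t 3.4 jig mm [-120.2   10.1   79.2] F [ 0.4 -0.3 -1.5] w -0.0
t 3.6 jig mm [-120.3    9.9   78.6] F [-0.9  0.4  1.6] w -0.001
t 3.8 jig mm [-120.5    9.9   78.2] F [-2.   2.3  7.4] w 0.0
```

```bash
python3 -m crank '{"hand":[255,255,255,255,255],"translation":[[0,-0.004,0],[0,-0.010,0],[0,-0.017,0],[0,-0.024,0],[0,-0.03,0]],"dr":[[0,0,0],[0,0,0],[0,0,0],[0,0,0],[0,0,0]]}' >/dev/null
cat >> h.py <<'E'
def bar(f='tmp'):
    # bar axis line in jig frame from side+top depth: points above the ways between z 66 and 84, away from the tool
    z=np.load('jig.npz'); R,t=z['R'],z['t']; out={}
    for n in('top','side'):
        im,d=snap(n,f+n); P=pts(n,d).reshape(-1,3); hsv=cv2.cvtColor(im,cv2.COLOR_BGR2HSV).reshape(-1,3)
        j=np.c_[(P[:,:2]-t)@R,P[:,2]]*1e3
        m=(j[:,0]>-190)&(j[:,0]<30)&(j[:,1]>-95)&(j[:,1]<105)&(j[:,2]>44)&(j[:,2]<84)&(d.ravel()>.3)&(hsv[:,1]<60)&(hsv[:,2]>110)
        q=j[m]
        if len(q)<20: print(n,'few',len(q)); continue
        print(n,len(q),'x 2/98%',np.round(np.percentile(q[:,0],[2,50,98]),1),'y',np.round(np.percentile(q[:,1],[1,99]),1),'ztop',np.round(np.percentile(q[:,2],97),1))
        for lo,hi in((-60,-35),(-35,-12),(35,60),(60,95)):
            k=q[(q[:,1]>lo)&(q[:,1]<hi)]
            if len(k)>8: print('   y',lo,'x5/50/95',np.round(np.percentile(k[:,0],[5,50,95]),1))
E
python3 -c "
from h import *
jp();bar()"
```

```text
t 4.3 jig mm [-90.2   9.8  79.6] F [-0.7  6.8 20.4] w 0.0
top 149 x 2/98% [-110.3  -87.7    3. ] y [-92.8  65.7] ztop 81.4
   y 35 x5/50/95 [-109.9  -87.7  -72.3]
   y 60 x5/50/95 [-110.4  -98.9  -82.9]
side 809 x 2/98% [-112.2 -106.3  -85.2] y [-56.1  92.8] ztop 79.7
   y -60 x5/50/95 [-111.6 -106.2  -92.8]
   y -35 x5/50/95 [-110.6 -106.5  -91.8]
   y 35 x5/50/95 [-111.3 -107.   -87.4]
   y 60 x5/50/95 [-111.2 -106.3  -87. ]
```

```bash
python3 -m crank '{"hand":[255,255,255,255],"translation":[[-0.0005,-0.006,0],[-0.0005,-0.012,0],[-0.0005,-0.018,0],[-0.0005,-0.022,0]],"dr":[[0,0,0],[0,0,0],[0,0,0],[0,0,0]]}' >/dev/null
python3 -c "
from h import *
jp();bar()"
```

```text
t 4.8 jig mm [-67.7   9.9  78.8] F [-0.1  0.9  5.7] w -0.0
top 187 x 2/98% [-185.1  -82.4    3. ] y [-92.7  69.1] ztop 80.9
   y -60 x5/50/95 [-185.6 -182.4 -180. ]
   y 35 x5/50/95 [-182.8  -82.3  -61.4]
   y 60 x5/50/95 [-99.6 -85.2 -63.9]
side 798 x 2/98% [-101.1  -95.2  -74.5] y [-55.1  92.7] ztop 79.5
   y -60 x5/50/95 [-100.4  -94.8  -76.8]
   y -35 x5/50/95 [-99.4 -94.5 -77.2]
   y 35 x5/50/95 [-99.8 -95.2 -82.4]
   y 60 x5/50/95 [-100.2  -95.7  -81. ]
```

```bash
python3 -m crank '{"hand":[255,255,255,255,255],"translation":[[-0.008,0,0],[-0.008,0.014,0],[-0.008,0.026,0],[-0.003,0.026,0],[0,0.026,0]],"dr":[[0,0,0],[0,0,0],[0,0,0],[0,0,0],[0,0,0]]}' >/dev/null
python3 -c "from h import *;jp()"
python3 -m crank '{"hand":[255,255,255,255,255],"translation":[[0,-0.004,0],[0,-0.011,0],[0,-0.018,0],[0,-0.025,0],[0,-0.032,0]],"dr":[[0,0,0],[0,0,0],[0,0,0],[0,0,0],[0,0,0]]}' >/dev/null
python3 -c "from h import *;jp()"
python3 -m crank '{"hand":[255,255,255,255],"translation":[[0,-0.007,0],[0,-0.014,0],[0,-0.019,0],[0,-0.022,0]],"dr":[[0,0,0],[0,0,0],[0,0,0],[0,0,0]]}' >/dev/null
python3 -c "
from h import *
jp();bar()"
```

```text
t 5.4 jig mm [-95.   10.2  77.3] F [-3.1  3.2 16.1] w 0.0
t 5.9 jig mm [-61.9  10.1  79.7] F [-0.2  6.8 19.4] w -0.0
t 6.3 jig mm [-39.4  10.2  78.6] F [2.4 3.5 7.7] w 0.0
top 194 x 2/98% [-185.4  -54.1    3. ] y [-92.5  71.8] ztop 81.2
   y -60 x5/50/95 [-185.6 -182.5 -173.7]
   y 35 x5/50/95 [-182.9  -52.8  -34. ]
   y 60 x5/50/95 [-69.5 -55.6 -35.8]
side 765 x 2/98% [-73.  -66.7 -43.8] y [-55.8  92.3] ztop 79.5
   y -60 x5/50/95 [-72.6 -66.8 -45.7]
   y -35 x5/50/95 [-72.1 -66.2 -48.7]
   y 35 x5/50/95 [-72.  -67.1 -51.6]
   y 60 x5/50/95 [-72.5 -66.9 -52.4]
```

```bash
python3 -m crank '{"hand":[255,255,255,255,255],"translation":[[-0.008,0,0],[-0.008,0.014,0],[-0.008,0.026,0],[-0.003,0.026,0],[0,0.026,0]],"dr":[[0,0,0],[0,0,0],[0,0,0],[0,0,0],[0,0,0]]}' >/dev/null
python3 -c "from h import *;jp()"
python3 -m crank '{"hand":[255,255,255,255,255],"translation":[[0,-0.004,0],[0,-0.011,0],[0,-0.018,0],[0,-0.025,0],[0,-0.032,0]],"dr":[[0,0,0],[0,0,0],[0,0,0],[0,0,0],[0,0,0]]}' >/dev/null
python3 -c "from h import *;jp()"
python3 -m crank '{"hand":[255,255,255,255],"translation":[[0,-0.007,0],[0,-0.014,0],[0,-0.019,0],[0,-0.022,0]],"dr":[[0,0,0],[0,0,0],[0,0,0],[0,0,0]]}' >/dev/null
python3 -c "
from h import *
jp();bar()"
```

```text
t 6.9 jig mm [-67.   10.3  77.2] F [-3.6  2.3 17.2] w 0.0
t 7.4 jig mm [-33.9  10.2  79.7] F [-0.6  6.4 19.3] w 0.0
t 7.8 jig mm [-11.4  10.3  78.6] F [0.9 2.6 8.8] w -0.0
top 197 x 2/98% [-185.5  -26.1    2.9] y [-91.   72.4] ztop 81.2
   y -60 x5/50/95 [-185.7 -182.6 -169.1]
   y 35 x5/50/95 [-182.4  -25.9   -6.9]
   y 60 x5/50/95 [-42.4 -26.2  -7.1]
side 727 x 2/98% [-45.1 -38.6 -18. ] y [-54.9  92. ] ztop 79.6
   y -60 x5/50/95 [-44.3 -39.1 -24.6]
   y -35 x5/50/95 [-43.8 -38.6 -24.1]
   y 35 x5/50/95 [-44.2 -38.5 -22.5]
   y 60 x5/50/95 [-44.8 -38.6 -20. ]
```

```bash
python3 -m crank '{"hand":[255,255,255,255,255],"translation":[[-0.008,0,0],[-0.008,0.014,0],[-0.008,0.026,0],[-0.003,0.026,0],[0,0.026,0]],"dr":[[0,0,0],[0,0,0],[0,0,0],[0,0,0],[0,0,0]]}' >/dev/null
python3 -c "from h import *;jp()"
python3 -m crank '{"hand":[255,255,255,255,255],"translation":[[0,-0.004,0],[0,-0.010,0],[0,-0.015,0],[0,-0.020,0],[0,-0.025,0]],"dr":[[0,0,0],[0,0,0],[0,0,0],[0,0,0],[0,0,0]]}' >/dev/null
python3 -c "from h import *;jp()"
python3 -m crank '{"hand":[255,255,255,255,255],"translation":[[0,-0.005,0],[0,-0.010,0],[0,-0.015,0],[0,-0.018,0],[0,-0.018,0]],"dr":[[0,0,0],[0,0,0],[0,0,0],[0,0,0],[0,0,0]]}' >/dev/null
python3 -c "
from h import *
jp();bar()"
```

```text
t 8.4 jig mm [-38.9  10.3  77.2] F [-3.8  2.  15.6] w -0.0
t 8.9 jig mm [-12.5  10.3  78.8] F [1.6 2.7 8.4] w -0.0
t 9.4 jig mm [ 5.2 10.3 77.6] F [0.4 0.4 0.3] w -0.0
top 202 x 2/98% [-183.9   -4.2   18.1] y [-92.5  70.5] ztop 72.6
   y -60 x5/50/95 [-185.4 -180.2 -118.3]
   y 35 x5/50/95 [-182.5   -6.4   16.9]
   y 60 x5/50/95 [-17.8  -0.3  17.7]
side 609 x 2/98% [-21.6 -14.9   3.3] y [-55.4  91.8] ztop 72.3
   y -60 x5/50/95 [-20.9 -14.7   1.6]
   y -35 x5/50/95 [-20.8 -14.8   3.6]
   y 35 x5/50/95 [-20.8 -15.3  -1.2]
   y 60 x5/50/95 [-20.6 -15.3  -1.9]
```

The bar has dropped into the notches: its top is at z 72.3 and its axis is near x = -0.5. Next I push on the free end.

```bash
python3 -m crank '{"hand":[255,255,255,255,255],"translation":[[-0.02,0.002,0],[-0.025,0.005,0.03],[-0.025,0.005,0.06],[-0.025,0.005,0.09],[-0.025,0.005,0.112]],"dr":[[0,0,0],[0,0,0],[0,0,0],[0,0,0],[0,0,0]]}' >/dev/null
python3 -c "from h import *;jp()"
python3 -m crank '{"hand":[255,255,255,255],"translation":[[0.02,0,0],[0.04,0,0],[0.055,0,0],[0.058,0,0]],"dr":[[0,0,0],[0,0,0],[0,0,0],[0,0,0]]}' >/dev/null
python3 -c "
from h import *
jp();bar()"
```

```text
t 10.0 jig mm [ -0.5 124.  102.9] F [ 0.2 -0.   0.1] w 0.0
t 10.4 jig mm [ -0.5 122.9  43.7] F [-0.3  0.8  0.4] w -0.0
top 754 x 2/98% [-181.2   -1.8   18.5] y [-90.3  76.7] ztop 74.0
   y -60 x5/50/95 [-182.7   -4.    18.1]
   y -35 x5/50/95 [-18.2  -1.7  17.4]
   y 35 x5/50/95 [-181.1   -4.2   18.1]
   y 60 x5/50/95 [-17.9  -1.6  17.5]
side 612 x 2/98% [-21.4 -15.    6.4] y [-54.9  91.9] ztop 71.8
   y -60 x5/50/95 [-20.4 -14.9   6.5]
   y -35 x5/50/95 [-20.3 -15.3   6.3]
   y 35 x5/50/95 [-20.7 -16.5  -0.7]
   y 60 x5/50/95 [-20.6 -14.3  -0.3]
```

```bash
python3 -m crank '{"hand":[255,255,255,255,255],"translation":[[0,0,-0.005],[0,0,-0.01],[0,0,-0.015],[0,0,-0.019],[0,0,-0.023]],"dr":[[0,0,0],[0,0,0],[0,0,0],[0,0,0],[0,0,0]]}' >/dev/null
python3 -c "from h import *;jp()"
python3 -m crank '{"hand":[255,255,255,255,255],"translation":[[0,0,-0.003],[0,0,-0.006],[0,0,-0.009],[0,0,-0.012],[0,0,-0.015]],"dr":[[0,0,0],[0,0,0],[0,0,0],[0,0,0],[0,0,0]]}' >/dev/null
python3 -c "
from h import *
jp();bar()"
```

```text
t 11.0 jig mm [-0.3 99.4 44.8] F [-0.1  4.1  1.5] w 0.0
t 11.5 jig mm [-0.3 84.1 44.8] F [0.2 3.5 2. ] w -0.0
top 599 x 2/98% [-182.8   -2.    18.8] y [-90.6  46.4] ztop 74.2
   y -60 x5/50/95 [-182.7   -3.8   17.9]
   y -35 x5/50/95 [-18.2  -1.6  17.4]
   y 35 x5/50/95 [-183.9 -180.9 -178.1]
side 629 x 2/98% [-21.6 -14.9   6.8] y [-77.6  74.6] ztop 71.7
   y -60 x5/50/95 [-19.5 -15.6   5.8]
   y -35 x5/50/95 [-21.1 -14.7   5.6]
   y 35 x5/50/95 [-20.7 -15.7  -1. ]
   y 60 x5/50/95 [-20.  -12.2   0.9]
```

```bash
python3 -m crank '{"hand":[255,255,255],"translation":[[0,0,-0.002],[0,0,-0.004],[0,0,-0.006]],"dr":[[0,0,0],[0,0,0],[0,0,0]]}' >/dev/null
python3 -c "from h import *;jp()"
for i in 1 2 3 4 5; do python3 -m crank '{"hand":[255,255],"translation":[[0,0,-0.001],[0,0,-0.001]],"dr":[[0,0,0],[0,0,0]]}' >/dev/null
python3 -c "from h import *;jp()"; done
```

```text
t 11.9 jig mm [-0.3 78.2 44.8] F [0.1 3.1 0.6] w -0.0
t 12.1 jig mm [-0.3 77.  44.8] F [ 0.1  0.8 -0.4] w -0.0
t 12.3 jig mm [-0.3 76.2 44.8] F [-0.6  2.6  0.5] w 0.0
t 12.5 jig mm [-0.3 75.2 44.8] F [-0.2  1.7  0.4] w 0.0
t 12.7 jig mm [-0.3 74.6 44.8] F [-0.2  3.8  2. ] w 0.0
t 12.9 jig mm [-0.2 74.6 44.6] F [-1.6  8.7  4.2] w -0.0
```

```bash
python3 -m crank '{"hand":[255,255],"translation":[[0,0,-0.001],[0,0,-0.001]],"dr":[[0,0,0],[0,0,0]]}' >/dev/null
python3 -c "from h import *;jp()"
python3 - <<'E'
from h import *
a,d=snap('side','s5'); b,e=snap('top','t5')
c=cv2.resize(b[145:240,195:325],None,fx=3,fy=3,interpolation=cv2.INTER_CUBIC); f=cv2.resize(a[140:250,190:310],None,fx=3,fy=3,interpolation=cv2.INTER_CUBIC)
o=np.zeros((330,760,3),np.uint8); o[:285,:390]=c; o[:330,395:755]=f; cv2.imwrite('pics/v5.png',o)
E
```

```text
t 13.1 jig mm [-0.2 74.6 44.5] F [-0.8 12.   7.4] w -0.0
```

View pics/v5.png

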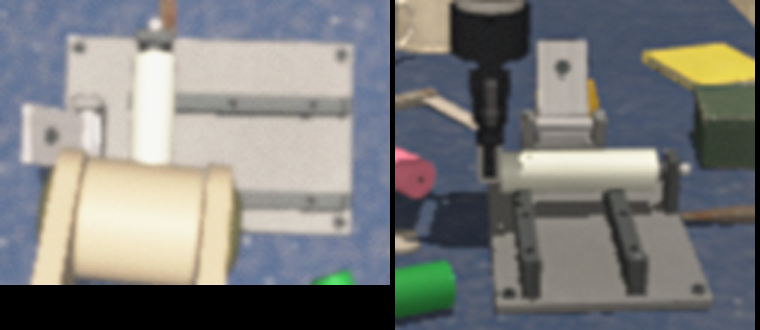

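The left view shows the bar running up to the stop bracket. The right view shows the bar low in the notches with its end against the screw, and the force rises to 12 N with no further travel, so it is seated. Now I go round behind the leaf.

```bash
python3 -m crank '{"hand":[255,255,255,255,255],"translation":[[0,0,0.012],[0,0,0.03],[-0.04,0,0.035],[-0.085,0,0.035],[-0.13,0,0.035]],"dr":[[0,0,0],[0,0,0],[0,0,0],[0,0,0],[0,0,0]]}' >/dev/null
python3 -m crank '{"hand":[255,255,255,255,255],"translation":[[-0.015,-0.03,0],[-0.015,-0.065,0],[-0.015,-0.1,0],[-0.015,-0.13,0],[-0.015,-0.15,0]],"dr":[[0,0,0],[0,0,0],[0,0,0],[0,0,0],[0,0,0]]}' >/dev/null
python3 -m crank '{"hand":[255,255,255,255],"translation":[[0,0,-0.04],[0,0,-0.08],[0,0,-0.105],[0,0,-0.107]],"dr":[[0,0,0],[0,0,0],[0,0,0],[0,0,0]]}' >/dev/null
python3 -c "
from h import *
jp();bar()"
```

```text
t 14.6 jig mm [149.6  -2.2 189. ] F [-0.1  1.2 -0.7] w 0.0
top 836 x 2/98% [-181.4   -1.4   18.8] y [-90.  63.] ztop 73.7
   y -60 x5/50/95 [-182.8   -2.6   18.1]
   y -35 x5/50/95 [-18.1  -1.7  17.5]
   y 35 x5/50/95 [-181.    -3.9   18.1]
   y 60 x5/50/95 [-16.7  -1.6  16.7]
side 617 x 2/98% [-21.3 -14.7   6.8] y [-86.7  62.9] ztop 71.5
   y -60 x5/50/95 [-20.7 -15.3   5.7]
   y -35 x5/50/95 [-19.6 -15.2   8.1]
   y 35 x5/50/95 [-21.2 -15.4  -0.5]
   y 60 x5/50/95 [-19.8  -4.9   2.4]
```

```bash
python3 -m crank '{"hand":[255,255,255,255,255],"translation":[[0.03,0,0],[0.06,0,0],[0.064,0.01,0],[0.064,0.02,0],[0.064,0.03,0]],"dr":[[0,0,0],[0,0,0],[0,0,0],[0,0,0],[0,0,0]]}' >/dev/null
python3 -c "from h import *;jp()"
python3 -m crank '{"hand":[255,255,255,255,255],"translation":[[0,0.006,0],[0,0.012,0],[0,0.018,0],[0,0.024,0],[0,0.03,0]],"dr":[[0,0,0],[0,0,0],[0,0,0],[0,0,0],[0,0,0]]}' >/dev/null
python3 -c "from h import *;jp()"
python3 -m crank '{"hand":[255,255,255,255,255],"translation":[[0,0.006,0],[0,0.012,0],[0,0.018,0],[0,0.022,0],[0,0.022,0]],"dr":[[0,0,0],[0,0,0],[0,0,0],[0,0,0],[0,0,0]]}' >/dev/null
python3 - <<'E'
from h import *
jp(); a,d=snap('side','s6'); cv2.imwrite('pics/v6.png',cv2.resize(a[120:230,190:310],None,fx=4,fy=4,interpolation=cv2.INTER_CUBIC))
E
```

```text
t 15.2 jig mm [ 1.191e+02 -1.000e-01  1.278e+02] F [8.4 0.3 7.4] w -0.0
t 15.7 jig mm [8.930e+01 1.000e-01 1.266e+02] F [4.3 0.2 8.3] w 0.0
t 16.2 jig mm [ 66.9   0.4 125.6] F [-0.5 -0.8  0.6] w 0.0
```

View pics/v6.png

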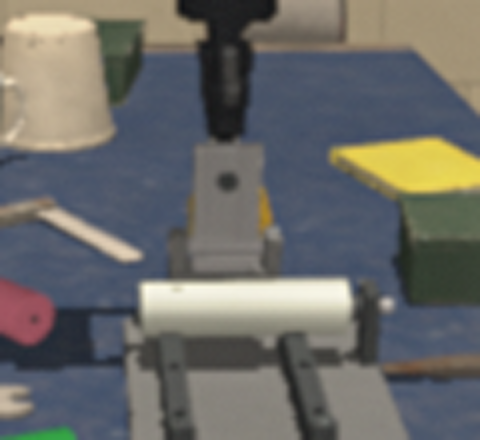

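The leaf now stands about upright, with its edge at (230,145), and the finger is behind it. I push on over the top and down.

```bash
python3 -m crank '{"hand":[255,255,255,255,255],"translation":[[0,0.007,0],[0,0.014,0],[0,0.021,0],[0,0.028,0],[0,0.034,0]],"dr":[[0,0,0],[0,0,0],[0,0,0],[0,0,0],[0,0,0]]}' >/dev/null
python3 -c "from h import *;jp()"
python3 -m crank '{"hand":[255,255,255,255,255],"translation":[[0.003,0.007,0],[0.007,0.013,0],[0.012,0.020,0],[0.017,0.027,0],[0.022,0.034,0]],"dr":[[0,0,0],[0,0,0],[0,0,0],[0,0,0],[0,0,0]]}' >/dev/null
python3 -c "from h import *;jp()"
python3 -m crank '{"hand":[255,255,255,255],"translation":[[0.003,0.006,0],[0.006,0.010,0],[0.009,0.014,0],[0.009,0.014,0]],"dr":[[0,0,0],[0,0,0],[0,0,0],[0,0,0]]}' >/dev/null
python3 - <<'E'
from h import *
jp(); a,d=snap('side','s7'); cv2.imwrite('pics/v7.png',cv2.resize(a[120:230,190:310],None,fx=4,fy=4,interpolation=cv2.INTER_CUBIC))
E
```

```text
t 16.75 jig mm [ 33.1   0.3 125.9] F [2.8 0.5 0.6] w 0.0
t 17.25 jig mm [ -0.9   0.3 103.3] F [ 0.9 -1.2  1.6] w 0.0
t 17.65 jig mm [-14.7   0.3  94.4] F [ 1.  -0.3  0.7] w 0.0
```

View pics/v7.png

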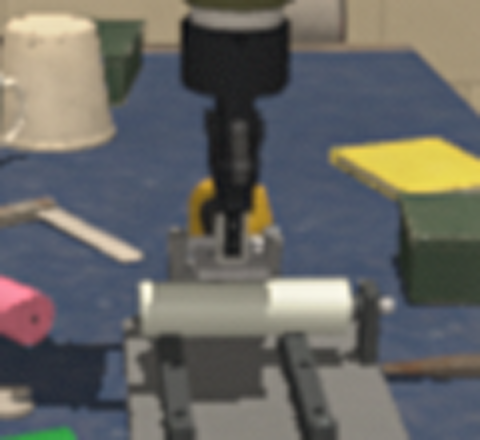

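The leaf is nearly down, with its edge at (232,262) just above the bar and the fingertip on it. Now I press it shut.

```bash
python3 -m crank '{"hand":[255,255,255],"translation":[[0.002,0.001,0],[0.004,0.001,0],[0.006,0.001,0]],"dr":[[0,0,0],[0,0,0],[0,0,0]]}' >/dev/null
python3 -c "from h import *;jp()"
for i in 1 2 3 4 5 6; do python3 -m crank '{"hand":[255,255],"translation":[[0.001,0,0],[0.001,0,0]],"dr":[[0,0,0],[0,0,0]]}' >/dev/null
python3 -c "from h import *;jp()"; done
```

```text
t 18.0 jig mm [-15.3   0.1  88.8] F [-1.5 -0.5  1.6] w 0.001
t 18.2 jig mm [-15.1   0.3  87.7] F [ 0.3 -0.5  0. ] w -0.0
t 18.4 jig mm [-15.1   0.2  87. ] F [-0.4  0.8  1.8] w -0.0
t 18.6 jig mm [-15.1   0.1  86.7] F [0.  2.8 8.4] w 0.0
t 18.8 jig mm [-15.1  -0.   86.4] F [-1.1  5.1 13.9] w -0.0
t 19.0 jig mm [-15.1  -0.1  86.2] F [-1.4  6.  19.9] w 0.0
t 19.2 jig mm [-15.   -0.3  85.9] F [-0.4  8.1 25.4] w 0.0
```

```bash
python3 -m crank '{"hand":[255,255,255,255,255],"translation":[[-0.005,0,0],[-0.03,0,0],[-0.07,0,0],[-0.11,0,0],[-0.11,0.0,0]],"dr":[[0,0,0],[0,0,0],[0,0,0],[0,0,0],[0,0,0]]}' >/dev/null
python3 -m crank '{"hand":[255,255,255,255,255],"translation":[[0,0.04,0],[0,0.08,0],[0,0.12,0],[0,0.16,0],[0,0.18,0]],"dr":[[0,0,0],[0,0,0],[0,0,0],[0,0,0],[0,0,0]]}' >/dev/null
python3 -m crank '{"hand":[255,255,255],"translation":[[0,0,0],[0,0,0],[0,0,0]],"dr":[[0,0,0],[0,0,0],[0,0,0]]}' >/dev/null
python3 - <<'E'
from h import *
jp(); bar('fin')
z=np.load('jig.npz'); d=np.load('pics/fintop.npz')['d']; P=pts('top',d).reshape(-1,3); j=np.c_[(P[:,:2]-z['t'])@z['R'],P[:,2]]*1e3
m=(abs(j[:,1])<20)&(j[:,0]>-26)&(j[:,0]<55)&(j[:,2]>76)&(j[:,2]<110); q=j[m]; a,b=np.polyfit(q[:,0],q[:,2],1); print('leaf pts',len(q),'slope rad',-a,'z at -25,50',a*-25+b,a*50+b)
im=cv2.imread('pics/finside.png'); t=cv2.imread('pics/fintop.png')
o=np.zeros((440,790,3),np.uint8); o[:,:360]=cv2.resize(im[140:250,200:290],(360,440),interpolation=cv2.INTER_CUBIC); o[:288,370:790]=cv2.resize(t[145:241,195:335],(420,288),interpolation=cv2.INTER_CUBIC); cv2.imwrite('pics/v8.png',o)
E
```

```text
t 20.5 jig mm [-194.    -0.   192.5] F [ 0.  -0.1 -0.4] w 0.0
top 728 x 2/98% [-27.4  -0.9  26.4] y [-90.1  63. ] ztop 83.6
   y -60 x5/50/95 [-115.2   -1.4   18. ]
   y -35 x5/50/95 [-19.4   0.4  20.2]
   y 35 x5/50/95 [-17.4  -1.2  18. ]
   y 60 x5/50/95 [-17.    1.1  16.9]
side 692 x 2/98% [-27.1 -15.3  17.4] y [-86.5  62.8] ztop 83.5
   y -60 x5/50/95 [-20.8 -14.5   5. ]
   y -35 x5/50/95 [-27.1 -16.3  14.3]
   y 35 x5/50/95 [-21.  -15.9  -0.5]
   y 60 x5/50/95 [-17.7  -7.8   4.5]
leaf pts 437 slope rad 0.001512224534626864 z at -25,50 84.33213862880135 84.21872178870433
```

View pics/v8.png

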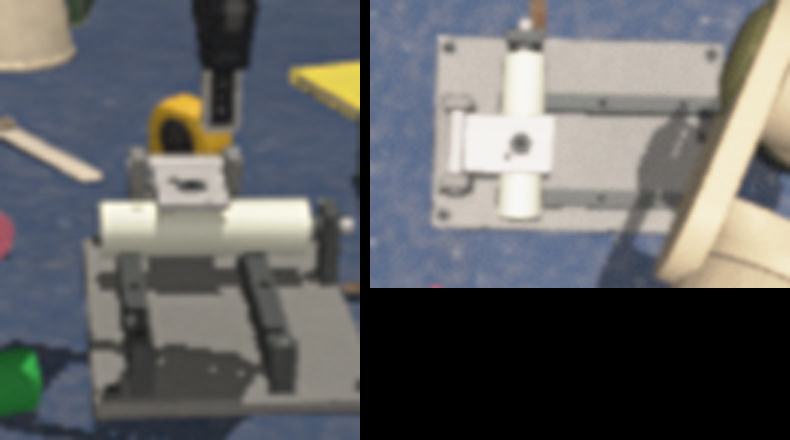

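The leaf lies flat over the bar at (190,185): it is level to 0.002 rad with its top at z 84. The bar's end is at the stop screw and the robot is clear, so I'm handing in.

```bash
python3 -c "from h import *;print(env.close_job())"
```

```text
the job is handed in; nothing more can be done
None
```

I loaded the jig and handed the job in at about 20.5 s, without gripping or lifting anything. No verdict is reported.

**What I did**
- **Rolling:** Four fingertip strokes across the bar's top rolled it from about x = -107 mm into the V notches. That is well over half a turn on the ways (about 2.7 rad by the end of the second stroke).
- **Sliding:** I pushed on the free end until the bar butted against the stop screw. The force rose to 12 N with no further travel.
- **Leaf:** I pushed it over from behind and pressed it shut with about 25 N, against a hard stop.

**Last checks**
- **Bar:** When I last measured it before the leaf closed over it, its top was at z ≈ 72 mm and its axis within about 1–2 mm of x = 0. It was parallel to the notches within measuring error, and the final depths at its ends agree.
- **Leaf:** It is level to 0.002 rad, with its top at z = 84 mm.
- **Robot:** The arm is clear of everything and the wrist force reads about zero.

**Disagreement:** Depth readings put the bar's ends at y = -86.5 and 63 mm, so its centre at about -12 mm instead of -10 mm. The same readings were about 2 mm low in y before the slide as well. I put this down to a camera and jig-frame offset and relied on the contact with the stop.

I did not measure the other things on the bench at the end; the arm stayed clear of them.

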